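# Butt the filter module to the lamp and hold the green cell in the light path

### The arm

A 6-joint arm with a two-finger parallel gripper is mounted at the origin on the work surface. World frame = base frame: x ahead of the robot, y to its left, z up, the work surface at z = 0. Lengths are in mm, angles in rad, forces in N, time in s.
With the tool pointing down it reaches from about 275 to 750 mm from the base axis. Payload 10.2 kg.
Tool frame: the origin (TCP) lies at the very end of the fingers, on their centre line; the grasp point (between the pads) lies 19 mm behind it; z points along the fingers, y is the line along which they close (so a half turn about z gives the same grasp; the last joint's range is limited). The gripper opens to 85 mm and grips with 20 to 120 N. Pads are 22 mm wide; open, the fingers measure 114 mm over their backs; the gripper's body (76 mm by 85 mm) begins 54 mm behind the grasp point. The pads swing forward as they close: fully open they stand 13 mm farther back than shut.
Start: joints at [1.124, 0.313, 1.498, -0, 1.331, -0.223], TCP at [116.529, 511.91, 231.294] pointing down, gripper open.
Joint ranges: [-2.94, 2.94], [-0.97, 2.17], [0.19, 2.56], [-1.23, 4.37], [0.02, 3.11], [-2.88, 2.88]. Speed limits (rad/s): [2.39, 2.39, 3.01, 3.14, 3.14, 3.14].

### API

Orientations are given as a unit quaternion [w, x, y, z].
In Python, from rig import * gives the robot as it stands. The module is installed in compiled form; this text tells all that it offers.
- The arm moves only by the shell command python3 -m crank 'ROWS' [FORCE]. ROWS is JSON, a list that holds one entry, the list of rows, each a list of 7 numbers: the shift along the tool's x, y, z in units of 25 mm (1.0 is 25 mm), then the turn, a rotation vector about the tool's x, y, z in units of 8 degrees (1.0 is 8 degrees), then the finger opening in mm, from 0 to 85.4. A call has exactly 8 rows; each row shifts and turns the commanded pose from where the row before left it, along the tool's axes as they then stand; what a row does not reach is not made up. A row lasts 1/10 s, in which the tool goes at most 50 mm and 8.59 degrees, less where a joint would pass 70% of its speed; a pose out of reach is approached as far as the arm can. A call is refused whole if a number of a shift passes 1 or a number of a turn 1, either way. A call with a gripper value outside its range is refused whole. The fingers move at their own pace and stop on an object; FORCE is the grip in N (left out, the last holds). Time passes only in rows, so rows that do not move let the fingers close, or fill a call up. It gives the time, the measured TCP pose, the force, the opening and the grip force at its end, in the units of the state.
- sense(): the state, without advancing time (a new reading comes with each control period).
- capture(name): name is "scene" or "top"; returns the picture (480x640x3 uint8, blue, green, red); there is no depth.
- camera_model(name): a dict with "fx", "fy", "cx", "cy" (pixels), "world_from_camera" (4x4, takes a point from camera to world coordinates). Camera axes: x right, y up, looking along -z (the intrinsics and any distortion apply to the point x, -y, -z); pixel columns grow to the right and rows downward; lengths in mm; the calibration is good to about 2 mm. A picture is of the moment at which its call begins. camera_model takes no time and is no camera call.
- finish_job(): hands the job in; it is judged then, once.
The state is a dict: "time_s": time; "joints": joint angles; "dq": joint speeds; "tau": joint torques, N m; "eef_pos": TCP position; "ee_rot": TCP orientation; "force": force on the tool from outside, world axes, zero at the start; "wrist_torque": the same for the moment, N m; "grip_width": opening from 0.0 (shut) to 1.0 (fully open); "grip_force": force on a finger pad.
Only numpy, scipy, OpenCV 4.12 (cv2) and the standard library are available. Lean on these libraries where they do the work, as an engineer would, in place of code of your own. Each camera call takes 0.05 s, during which the arm holds its last target. There are 200 camera calls.

### The job

On the open bench photometer, first slide the blue filter module along its guides until it butts flush against the lamp housing, with no gap left. Then take the green glass reference cell out of the red rack, gripping it only by its two frosted faces and never touching its clear windows, and hold it upright in the light path, centred in the open space between the filter module's exit tube and the detector's tube at their height, with its windows square to the beam and the glass touching nothing but the fingers. Finish while holding it there, still; keep the cell from knocking the photometer or module, and leave the other cells and everything else on the bench where they are.

Things in the scene. Friction and masses are not known exactly. Their poses are not given: they have to be found in the camera images.
- photometer: Open bench photometer, fixed. Origin: centre of its underside; z up, y along the beam towards the lamp, x across it. Base plate 120 (x) x 370 (y) mm, top at z = 14 mm. Two guide lips for the module (x = +-27 to +-34 mm, y = -75 to +85 mm, tops at z = 20 mm; 2 mm play each side). Pale grey housings 90 mm wide (x), tops at z = 99 mm (a knob on the detector: 105 mm). Beam at x = 0, z = 60 mm.
- lamp_face (a point): Centre of the lamp housing's flat face that the module must butt against: in the photometer's frame x = 0, y = +90 mm, z = 60 mm, axes as the photometer's. The housing (90 x 90 mm, 99 mm high) extends from it to y = +180 mm.
- detector_port (a point): Tip of the detector's aluminium entrance tube (22 mm diameter): in the photometer's frame x = 0, y = -72 mm, z = 60 mm, axes as the photometer's. The detector housing (90 x 100 mm, 99 mm high) extends from y = -80 to -180 mm.
- filter_module: Loose blue block, 0.4 kg, 50 (x) x 60 (y) x 85 (z) mm, on the base plate (z = 14 to 99 mm) between the lips; slides easily along y on slick feet. Origin: centre of underside, axes as the photometer's. Flush when its origin is at y = +60 mm in the photometer's frame; gap 15 to 35 mm at first. Exit tube (22 mm wide, 8 long) on its -y face. Grip it across x near the top or push its -y face.
- light_path (a point): The point in the light beam where the cell's middle is to be held: in the photometer's frame x = 0, y = -25 mm, z = 60 mm, axes as the photometer's. It is midway between the tip of the detector's tube and, once the module is flush, the tip of the module's exit tube (94 mm between the tips).
- green_cell: Green glass reference cell, solid, about 33 g, 12.5 (x) x 22.5 (y) x 45 (z) mm, standing in a slot of the rack. Origin: centre of its underside. Its two large faces at x = +-6.25 mm are frosted (pale, matt): grip here, closing along its x. Its two narrow end faces at y = +-11.25 mm are the clear polished windows; the beam must pass along its y (either way round).
- green_cell_mid (a point): Middle of the green cell, 22.5 mm above its underside, axes as the cell's.
- green_cell_windows: The two clear windows of the green cell (its end faces at y = +-11.25 mm, 10 mm wide); the robot must not touch them. Same origin and axes as the green cell.
- cell_rack: Red cell rack, fixed, 56 (x) x 148 (y) x 20 (z) mm; origin: centre of its underside. Three slots in a row along y (-48, 0, +48 mm), each 14.7 x 24.7 mm, 14 mm deep (floor 6 mm above the bench). A cell stands in each, windows facing along the rack's y, its top 51 mm above the bench, 31 mm above the rack. Which cell is in which slot varies.
- amber_cell: Amber reference cell, same shape as the green one, in another slot; leave it. Origin: centre of its underside.
- blue_cell: Blue reference cell, same shape as the green one, in another slot; leave it. Origin: centre of its underside.
- marker_pen: Marker pen lying on the bench, 130 mm long (x), 15 mm thick, leave it. Origin: under its middle.
- reagent_bottle: Small closed jar with a blue cap, 56 mm diameter, 115 mm high, leave it. Origin: centre of its underside.
- tip_box: Red box of pipette tips, 85 (x) x 120 (y) x 68 (z) mm, leave it. Origin: centre of its underside.
- forceps: Steel forceps lying on the bench, 135 mm long (x), 9 mm high, leave them. Origin: under their middle.

How it is judged:
By the outcome, as a careful person would: the job done as asked, in the order asked, and still so for the second after the job is handed in, while the arm keeps its last pose, push and grip.
It also fails if it takes over 64 s, if anything falls off the work surface, if the arm or the gripper's body presses on something with over 40 N, if the wrist force passes 120 N, or if a joint passes its speed limit or range.

## Working session

There is one attempt and no reset: what is moved stays moved. The work goes in short steps, Python scripts to look and compute and a shell command to move; the robot and the scene stay as the last step left them, time stands still between calls to the robot, and variables do not carry over. Pictures are saved under pics/ and viewed, at most 10 in all, crops included, and the job is handed in when it is done.

```bash
mkdir -p pics; python3 - <<'E'
from rig import *
import cv2,numpy as np
np.set_printoptions(precision=4,suppress=True)
s=sense();print(s)
for n in("scene","top"):
    im=capture(n);cv2.imwrite(f"pics/{n}0.png",im);m=camera_model(n);print(n,{k:(np.array(v)) for k,v in m.items()})
E
```

```text
{'time_s': 0.0, 'joints': array([ 1.1236,  0.3134,  1.4985, -0.    ,  1.331 , -0.2234]), 'dq': array([ 0.0002, -0.0013, -0.0008,  0.0009, -0.0012,  0.0011]), 'tau': array([ -0.0001, -41.2244, -25.976 ,  -0.0001,   0.0037,  -0.    ]), 'eef_pos': array([116.4111, 511.6619, 230.7601]), 'ee_rot': array([-0.0002,  0.1117,  0.9937, -0.0006]), 'force': array([ 0.0243,  0.6076, -0.2585]), 'wrist_torque': array([-0.0643, -0.0144, -0.0304]), 'grip_force': 0.0, 'grip_width': 0.9968082841044581}
scene {'fx': array(447.0031), 'fy': array(447.0031), 'cx': array(321.8535), 'cy': array(240.0736), 'world_from_camera': array([[   0.7238,   -0.47  ,    0.5052, 1016.6473],
       [   0.6899,    0.4793,   -0.5426, -566.2286],
       [   0.0129,    0.7412,    0.6712,  615.1432],
       [   0.    ,    0.    ,    0.    ,    1.    ]])}
top {'fx': array(478.4035), 'fy': array(478.4035), 'cx': array(329.6526), 'cy': array(241.7238), 'world_from_camera': array([[  -0.0152,    0.9985,   -0.0527,  545.0686],
       [  -0.9996,   -0.0138,    0.0265, -116.9889],
       [   0.0258,    0.0531,    0.9983,  938.4666],
       [   0.    ,    0.    ,    0.    ,    1.    ]])}
```

View pics/scene0.png

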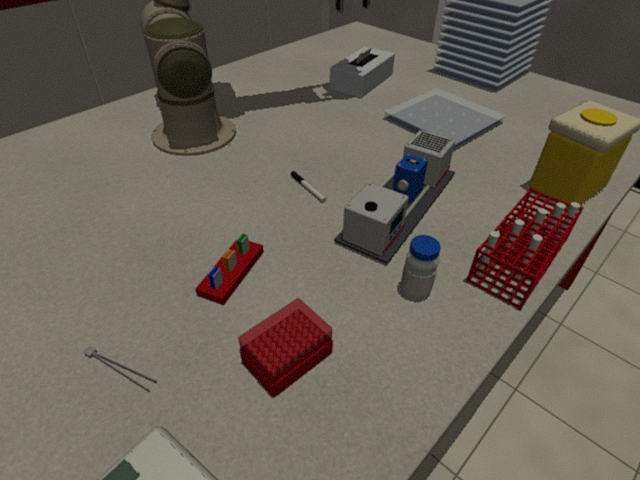

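View pics/top0.png

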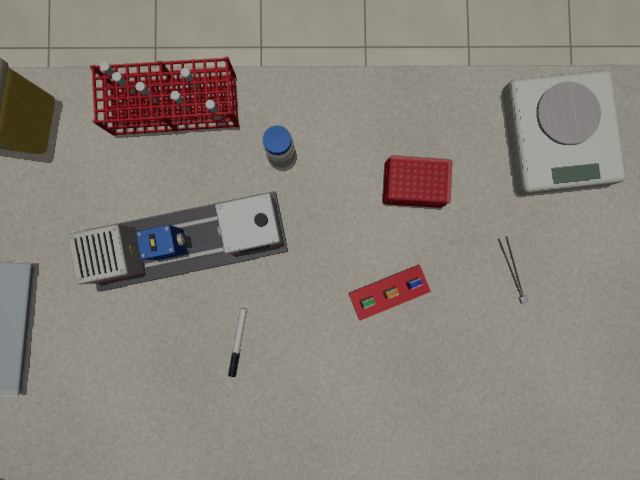

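The scene view shows the photometer at about (400,205) with the blue module near (410,175), and the rack with blue, orange and green cells at about (216,278), (230,260), (243,243). In the top view the photometer is at (180,240), with the lamp on the left, and the green cell is at (368,302).

```bash
cat > h.py <<'E'
from rig import *
import cv2,numpy as np
np.set_printoptions(precision=3,suppress=True)
def ray(n,p):
    m=camera_model(n);T=np.array(m["world_from_camera"])
    d=T[:3,:3]@np.array([(p[0]-m["cx"])/m["fx"],-(p[1]-m["cy"])/m["fy"],-1]);return T[:3,3],d
def plane(n,p,z):
    o,d=ray(n,p);return o+d*(z-o[2])/d[2]
def tri(p,q):
    o,d=ray("scene",p);u,e=ray("top",q)
    t=np.linalg.lstsq(np.c_[d,-e],u-o,rcond=None)[0];a=o+d*t[0];b=u+e*t[1];return (a+b)/2,np.linalg.norm(a-b)
def blob(im,roi,lo,hi):
    x,y,w,h=roi;m=cv2.inRange(cv2.cvtColor(im[y:y+h,x:x+w],cv2.COLOR_BGR2HSV),lo,hi)
    c=max(cv2.findContours(m,0,2)[0],key=cv2.contourArea);return c.reshape(-1,2)+[x,y]
E
python3 - <<'E'
from h import *
t=cv2.imread("pics/top0.png");s=cv2.imread("pics/scene0.png")
def crop(i,x,y,w,h,k,f): cv2.imwrite(f,cv2.resize(i[y:y+h,x:x+w],None,fx=k,fy=k,interpolation=cv2.INTER_CUBIC))
a=cv2.resize(t[188:293,65:295],None,fx=3.4,fy=3.4,interpolation=2)
b=cv2.resize(t[260:325,340:440],None,fx=3.4,fy=3.4,interpolation=2)
c=np.zeros((600,800,3),np.uint8);c[:a.shape[0],:a.shape[1]]=a;c[370:370+b.shape[0],:b.shape[1]]=b;cv2.imwrite("pics/ctop.png",c)
c=np.zeros((600,800,3),np.uint8)
a=cv2.resize(s[120:270,325:465],None,fx=4,fy=4,interpolation=2);b=cv2.resize(s[225:305,190:270],None,fx=3,fy=3,interpolation=2)
c[:a.shape[0],:a.shape[1]]=a;c[:b.shape[0],560:560+b.shape[1]]=b;cv2.imwrite("pics/cscene.png",c)
r=blob(t,(340,260,100,65),(0,120,60),(12,255,255));R=cv2.minAreaRect(r);print("rack",R)
bx=cv2.boxPoints(R);P=np.array([plane("top",p,20)[:2] for p in bx]);print(P,np.linalg.norm(np.diff(P,axis=0),axis=1))
for n,lo,hi in(("green",(45,80,40),(85,255,255)),("blue",(100,120,40),(130,255,255)),("amber",(10,150,100),(25,255,255))):
    g=blob(t,(340,260,100,65),lo,hi);G=cv2.minAreaRect(g);print(n,G,plane("top",G[0],51))
    g=blob(s,(190,225,80,80),lo,hi);print(n,"scene",cv2.boundingRect(g),cv2.minAreaRect(g))
g=blob(t,(130,210,60,60),(100,120,40),(130,255,255));G=cv2.minAreaRect(g);print("module",G,plane("top",G[0],99))
E
```

```text
rack ((397.79248046875, 291.2735900878906), (7.28010892868042, 1.6483265161514282), 74.05460357666016)
[[ 502.812 -267.473]
 [ 503.628 -270.548]
 [ 490.183 -274.096]
 [ 489.369 -271.023]] [ 3.181 13.905  3.179]
green ((367.74139404296875, 302.60345458984375), (4.642383575439453, 11.698805809020996), 68.19859313964844) [ 478.192 -209.321   51.   ]
green scene (237, 234, 10, 20) ((240.2176513671875, 242.7705841064453), (7.917962551116943, 19.198347091674805), 12.528807640075684)
blue ((414.2059631347656, 283.8235778808594), (5.093247890472412, 14.067066192626953), 75.96376037597656) [ 511.412 -296.525   51.   ]
blue scene (209, 267, 10, 21) ((212.31170654296875, 276.64459228515625), (7.5708842277526855, 20.395036697387695), 11.888657569885254)
amber ((391.8999938964844, 293.29998779296875), (4.0249223709106445, 11.180340766906738), 63.43495178222656) [ 494.576 -254.543   51.   ]
amber scene (223, 250, 11, 9) ((228.00001525878906, 253.5), (4.685213088989258, 11.713031768798828), 38.65980911254883)
module ((161.0384521484375, 242.19232177734375), (32.16304397583008, 46.67564010620117), 78.69007110595703) [592.639 154.485  99.   ]
```

View pics/ctop.png

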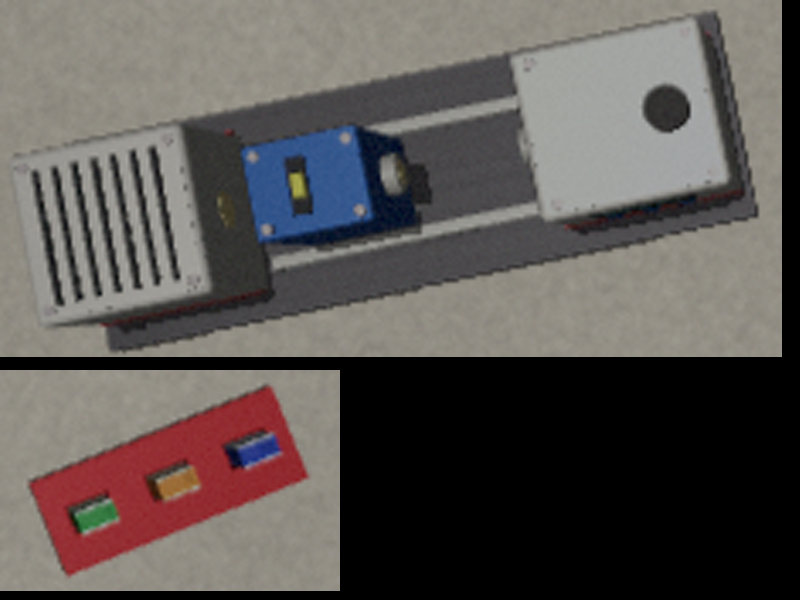

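View pics/cscene.png

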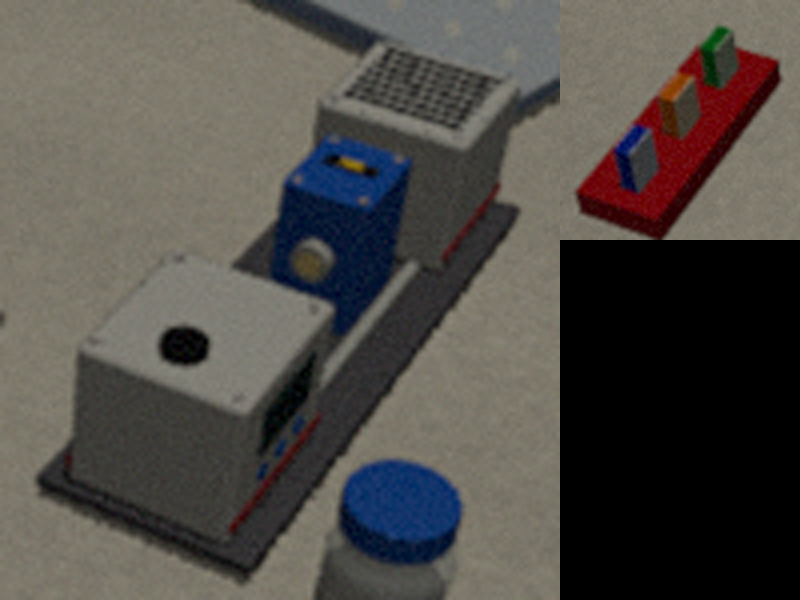

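The top crop shows clear corners for the lamp top, detector top, module top, base plate and rack. Green is the leftmost cell, around crop (97,517). The scene crop shows the same corners, so I'll fit poses and check heights by triangulation.

```bash
cat > m.py <<'E'
from h import *
def un(p,k,x,y): return ((np.array(p,float)+.5)/k-.5)+[x,y]
def fit(L,W):
    L=np.array(L,float);W=np.array(W);lc,wc=L.mean(0),W.mean(0);a=L-lc;b=W-wc
    th=np.arctan2((a[:,0]*b[:,1]-a[:,1]*b[:,0]).sum(),(a*b).sum());R=np.array([[np.cos(th),-np.sin(th)],[np.sin(th),np.cos(th)]])
    return th,wc-R@lc,R,(W-(L@R.T+wc-R@lc))
T=lambda p:un(p,3.4,65,188);TR=lambda p:un((p[0],p[1]-370),3.4,340,260)
S=lambda p:un(p,4,325,120);SR=lambda p:un((p[0]-560,p[1]),3,190,225)
tp=[((45,180,99),(14,156)),((45,90,99),(180,123)),((-45,90,99),(210,290)),((-45,180,99),(44,326)),((45,-80,99),(511,55)),((45,-180,99),(696,15)),((-45,-180,99),(732,184)),((-45,-80,99),(545,221)),((60,-185,14),(715,12)),((-60,-185,14),(757,213)),((-60,185,14),(112,350))]
sp=[((45,-180,99),(246,412)),((-45,-180,99),(82,348)),((-45,-80,99),(180,258)),((45,-80,99),(333,305)),((-45,90,99),(320,100)),((-45,180,99),(378,42)),((45,180,99),(518,90)),((45,90,99),(460,148)),((60,-185,14),(246,568)),((60,185,14),(517,208))]
print("== photometer")
for n,pts,f in(("top",tp,T),("scene",sp,S)):
    th,t,R,r=fit([l[:2] for l,_ in pts],[plane(n,f(p),l[2])[:2] for l,p in pts]);print(n,th,t,"lp",R@[0,-25]+t,"\n",r.T)
d=dict(sp)
for l,p in tp:
    if l in d: print(l,*tri(S(d[l]),T(p)))
print("== module")
mt=[(243,148),(354,126),(372,222),(262,241)];ms=[(325,138),(0,0),(286,180),(0,0)];ms=[(410,158),(377,208),(286,180),(325,138)]
L=[(25,30),(25,-30),(-25,-30),(-25,30)]
for n,pts,f in(("top",mt,T),("scene",ms,S)):
    th,t,R,r=fit(L,[plane(n,f(p),99)[:2] for p in pts]);print(n,th,t,r.T)
for a,b in zip(ms,mt): print(*tri(S(a),T(b)))
print("== rack")
L=[(28,74),(28,-74),(-28,-74),(-28,74)]
th,t,R,r=fit(L,[plane("top",TR(p),20)[:2] for p in[(30,481),(269,386),(308,477),(68,575)]]);print(th,t,r.T,"slot",R@[0,48]+t,R@[0,0]+t,R@[0,-48]+t)
L=[(28,74),(28,-74),(-28,-74)]
th,t,R,r=fit(L,[plane("scene",SR(p),20)[:2] for p in[(779,65),(660,216),(577,192)]]);print(th,t,r.T,"slot",R@[0,48]+t)
print(tri(SR((779,65)),TR((30,481))),tri(SR((660,216)),TR((269,386))),tri(SR((577,192)),TR((308,477))))
G=np.array([(75,515),(114,502),(119,519),(84,534)]).mean(0);print("green top",plane("top",TR(G),51),tri(SR((720,37)),TR(G)),plane("scene",SR((720,37)),51))
E
python3 m.py
```

```text
== photometer
top 0.19279662563702313 [600.516 131.842] lp [605.306 107.305] 
 [[-0.298 -1.723  0.999  1.294 -1.261 -0.703 -0.319  1.145 -1.272  1.371
   0.766]
 [-3.909  0.791  2.229 -2.842 -0.971  1.827  1.316 -0.86   1.397  1.672
  -0.651]]
scene 0.19747062460591594 [601.936 129.718] lp [606.841 105.204] 
 [[ -2.806   1.676   7.826  -2.583  -0.228   2.178   3.163  -3.911  -3.089
   -2.226]
 [  4.064   4.953  -3.731   0.193   5.821  -2.837 -10.629   0.414   1.168
    0.583]]
(45, 180, 99) [609.644 315.65   92.956] 1.8291309363071664
(45, 90, 99) [624.845 228.915  98.677] 2.2920860948935426
(-45, 90, 99) [540.33  213.752  99.608] 0.5928417960755867
(-45, 180, 99) [522.981 297.84   97.136] 0.33566090537730187
(45, -80, 99) [658.79   61.068  98.401] 0.10375304796230532
(45, -180, 99) [678.585 -34.265  99.206] 0.38700455414249035
(-45, -180, 99) [592.105 -50.581  97.328] 4.1035253301109496
(-45, -80, 99) [574.144  46.269  91.523] 2.8923238700329454
(60, -185, 14) [693.461 -37.021  12.469] 0.9509210264304103
== module
top 0.1815497626686199 [593.437 164.603] [[-0.158 -0.413 -0.679  1.25
[... 262 characters left out ...]
224512529095
[564.136 188.042  96.429] 1.6069250967325122
== rack
0.3647224252835834 [ 495.641 -254.585] [[ 0.713 -0.7   -0.119  0.106]
 [-0.49   1.182  0.281 -0.974]] slot [ 478.52  -209.742] [ 495.641 -254.585] [ 512.762 -299.428]
0.3567220856617447 [ 497.145 -254.709] [[ 1.328 -2.065  0.737]
 [-3.456  3.286  0.17 ]] slot [ 480.383 -209.73 ]
(array([ 495.745, -176.392,   16.195]), np.float64(0.5114927665614537)) (array([ 547.798, -311.88 ,   21.28 ]), np.float64(0.9885127392838894)) (array([ 495.939, -333.404,   18.604]), np.float64(0.8438075809409962))
green top [ 477.385 -210.658   51.   ] (array([ 478.48 , -209.359,   51.038]), np.float64(3.359924384932505)) [ 479.726 -208.2     51.   ]
```

```bash
r='[-0.95,-0.49,0,0,0,0,0]'
for i in 1 2 3; do python3 -m crank '[[[-0.95,-0.49,0,0,0,0,0],[-0.95,-0.49,0,0,0,0,0],[-0.95,-0.49,0,0,0,0,0],[-0.95,-0.49,0,0,0,0,0],[-0.95,-0.49,0,0,0,0,0],[-0.95,-0.49,0,0,0,0,0],[-0.95,-0.49,0,0,0,0,0],[-0.95,-0.49,0,0,0,0,0]]]' 30; done
python3 -m crank '[[[0,0,0,0,0,1,0],[0,0,0,0,0,1,0],[0,0,0,0,0,1,0],[0,0,0,0,0,1,0],[0,0,0,0,0,1,0],[0,0,0,0,0,1,0],[0,0,0,0,0,1,0],[0,0,0,0,0,1,0]]]'
cat >> h.py <<'E'
from scipy.spatial.transform import Rotation as Ro
PO=np.array([600.8,131.5]);PT=0.193;GC=np.array([478.5,-209.7]);GT=0.3647
def to(xy,yaw,z):
    """tool-frame shift (units, at present orientation) and turn to reach xy,z with tool y at yaw, pointing down"""
    s=sense();q=s["ee_rot"];R=Ro.from_quat([q[1],q[2],q[3],q[0]])
    c,n=np.cos(yaw),np.sin(yaw);G=Ro.from_matrix(np.c_[[n,-c,0],[c,n,0],[0,0,-1]])
    if (G.inv()*R).magnitude()>1.6: G=G*Ro.from_euler('z',np.pi)
    d=np.r_[xy,z]-s["eef_pos"]
    print("pos",s["eef_pos"],"units now",R.inv().apply(d)/25,"after turn",G.inv().apply(d)/25,"turn",np.degrees((R.inv()*G).as_rotvec())/8,"F",s["force"],"j",s["joints"],"t",s["time_s"])
def ph(x,y):
    c,n=np.cos(PT),np.sin(PT);return PO+[c*x-n*y,n*x+c*y]
E
python3 -c "
from h import *
to(ph(0,-35),PT,80)"
```

```text
time_s: 0.9
eef_pos: [280.6, 373.3, 231.1]
ee_rot: [-0.0, 0.112, 0.994, -0.0]
force: [0.2, 0.9, -0.0]
grip_width: 0.002
grip_force: 0.0
time_s: 1.7
eef_pos: [444.2, 235.6, 231.0]
ee_rot: [-0.0, 0.112, 0.994, -0.0]
force: [-0.0, 0.2, -0.5]
grip_width: -0.001
grip_force: 0.0
time_s: 2.5
eef_pos: [607.7, 98.0, 230.9]
ee_rot: [-0.0, 0.112, 0.994, -0.0]
force: [-0.7, 0.2, -0.1]
grip_width: 0.0
grip_force: 0.0
time_s: 3.3
eef_pos: [606.9, 98.8, 230.8]
ee_rot: [-0.0, 0.624, 0.782, -0.0]
force: [-0.9, 0.8, 0.1]
grip_width: -0.003
grip_force: 0.0Traceback (most recent call last):
  File "<string>", line 3, in <module>
    to(ph(0,-35),PT,80)
    ~~^^^^^^^^^^^^^^^^^
  File "h.py", line 20, in to
    c,n=np.cos(yaw),np.sin(yaw);G=Ro.from_matrix(np.c_[[n,-c,0],[c,n,0],[0,0,-1]])
                                  ~~~~~~~~~~~~~~^^^^^^^^^^^^^^^^^^^^^^^^^^^^^^^^^^
  File "scipy/spatial/transform/_rotation.pyx", line 1143, in scipy.spatial.transform._rotation.Rotation.from_matrix
ValueError: Non-positive determinant (left-handed or null coordinate frame) in rotation matrix 0: [[ 0.192  0.981  0.   ]
 [-0.981  0.192  0.   ]
 [ 0.     0.    -1.   ]].
```

```bash
sed -i 's/\[n,-c,0\]/[-n,c,0]/' h.py; python3 -c "
from h import *
to(ph(0,-35),PT,80)"
```

```text
pos [606.92   98.751 230.838] units now [-0.069  0.014  6.034] after turn [-0.067  0.011  6.034] turn [-0.006 -0.002  0.223] F [-0.926  0.759  0.076] j [-0.029  0.516  1.202  0.     1.424 -0.253] t 3.3
```

```bash
python3 -m crank '[[[-0.07,0.01,0.86,0,0,0.22,0],[0,0,0.86,0,0,0,0],[0,0,0.86,0,0,0,0],[0,0,0.86,0,0,0,0],[0,0,0.86,0,0,0,0],[0,0,0.86,0,0,0,0],[0,0,0.86,0,0,0,0],[0,0,0,0,0,0,0]]]'
python3 - <<'E'
from h import *
to(ph(0,19),PT,80)
for n in("scene","top"): cv2.imwrite(f"pics/{n}1.png",capture(n))
t=cv2.imread("pics/top1.png");s=cv2.imread("pics/scene1.png");c=np.zeros((600,800,3),np.uint8)
a=cv2.resize(t[188:293,65:295],None,fx=3,fy=3);b=cv2.resize(s[120:260,330:465],None,fx=2,fy=2);c[:315,:690]=a;c[320:600,:270]=b;cv2.imwrite("pics/v1.png",c)
E
```

```text
time_s: 4.1
eef_pos: [606.0, 97.1, 77.7]
ee_rot: [-0.002, 0.633, 0.774, -0.002]
force: [-0.5, -0.8, 0.0]
grip_width: -0.001
grip_force: 0.0
pos [605.959  97.107  77.716] units now [ 2.149  0.074 -0.089] after turn [ 2.15   0.061 -0.091] turn [-0.043 -0.01   0.044] F [-0.534 -0.773  0.009] j [-0.032  0.657  1.387 -0.     1.104 -0.231] t 4.1
```

View pics/v1.png

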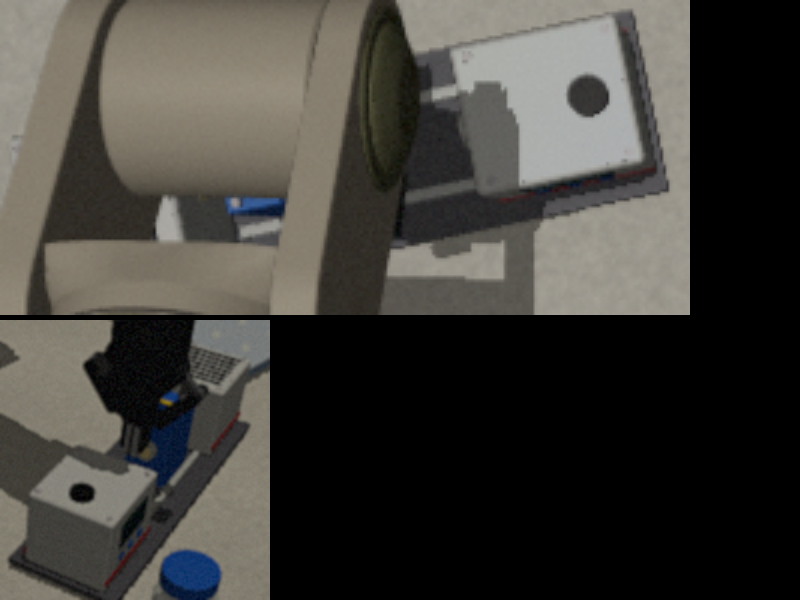

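The arm hides the module in the top view. In the scene view the shut fingers stand in front of the module's exit face, above its tube, clear of the detector. Now I push slowly.

```bash
python3 -m crank '[[[0.12,0.07,-0.06,0,0,0,0],[0.12,0,0,0,0,0,0],[0.12,0,0,0,0,0,0],[0.12,0,0,0,0,0,0],[0.12,0,0,0,0,0,0],[0.12,0,0,0,0,0,0],[0.12,0,0,0,0,0,0],[0.12,0,0,0,0,0,0]]]'
python3 -m crank '[[[0.08,0,0,0,0,0,0],[0.08,0,0,0,0,0,0],[0.08,0,0,0,0,0,0],[0.08,0,0,0,0,0,0],[0.08,0,0,0,0,0,0],[0.08,0,0,0,0,0,0],[0.08,0,0,0,0,0,0],[0.08,0,0,0,0,0,0]]]'
python3 -m crank '[[[0.05,0,0,0,0,0,0],[0.05,0,0,0,0,0,0],[0.05,0,0,0,0,0,0],[0.05,0,0,0,0,0,0],[0.05,0,0,0,0,0,0],[0.04,0,0,0,0,0,0],[0.03,0,0,0,0,0,0],[0,0,0,0,0,0,0]]]'
python3 -c "
from h import *
to(ph(0,19),PT,80)"
```

```text
time_s: 5.0
eef_pos: [604.6, 121.2, 82.3]
ee_rot: [0.0, 0.633, 0.774, -0.0]
force: [-0.6, -0.3, -0.1]
grip_width: 0.002
grip_force: 0.0
time_s: 5.8
eef_pos: [601.5, 136.8, 82.3]
ee_rot: [0.0, 0.633, 0.774, -0.0]
force: [1.1, -1.2, -0.2]
grip_width: 0.004
grip_force: 0.7
time_s: 6.6
eef_pos: [599.9, 144.6, 82.3]
ee_rot: [-0.0, 0.633, 0.774, 0.0]
force: [0.5, -1.6, -0.3]
grip_width: -0.0
grip_force: 0.4
pos [599.893 144.637  82.277] units now [ 0.238 -0.064  0.091] after turn [ 0.237 -0.065  0.091] turn [ 0.    -0.001  0.045] F [ 0.542 -1.633 -0.259] j [ 0.047  0.655  1.377  0.     1.11  -0.152] t 6.6
```

```bash
for i in 1; do python3 -m crank '[[[0.03,0,0,0,0,0,0],[0.03,0,0,0,0,0,0],[0.03,0,0,0,0,0,0],[0.03,0,0,0,0,0,0],[0.03,0,0,0,0,0,0],[0.02,0,0,0,0,0,0],[0,0,0,0,0,0,0],[0,0,0,0,0,0,0]]]'; done
python3 -m crank '[[[0.02,0,0,0,0,0,0],[0.02,0,0,0,0,0,0],[0.02,0,0,0,0,0,0],[0.02,0,0,0,0,0,0],[0,0,0,0,0,0,0],[0,0,0,0,0,0,0],[0,0,0,0,0,0,0],[0,0,0,0,0,0,0]]]'
```

```text
time_s: 7.4
eef_pos: [599.1, 148.7, 82.3]
ee_rot: [-0.0, 0.633, 0.774, 0.0]
force: [0.5, -1.0, -0.3]
grip_width: -0.002
grip_force: 0.4
time_s: 8.2
eef_pos: [598.7, 150.7, 82.3]
ee_rot: [-0.0, 0.633, 0.774, 0.0]
force: [0.8, -1.4, -0.9]
grip_width: 0.001
grip_force: 0.4
```

```bash
for i in 1 2; do python3 -m crank '[[[0.02,0,0,0,0,0,0],[0.02,0,0,0,0,0,0],[0.02,0,0,0,0,0,0],[0.02,0,0,0,0,0,0],[0,0,0,0,0,0,0],[0,0,0,0,0,0,0],[0,0,0,0,0,0,0],[0,0,0,0,0,0,0]]]'; done
```

```text
time_s: 9.0
eef_pos: [598.4, 151.2, 82.3]
ee_rot: [0.001, 0.633, 0.774, -0.001]
force: [-0.1, -8.9, 0.8]
grip_width: 0.002
grip_force: 4.3
time_s: 9.8
eef_pos: [598.3, 151.3, 82.3]
ee_rot: [0.002, 0.633, 0.774, -0.002]
force: [0.2, -19.5, 1.0]
grip_width: -0.002
grip_force: 9.0
```

Firm stop (19 N, no more travel), so the module is flush. Back off and go to the rack.

```bash
python3 -m crank '[[[-0.1,0,0,0,0,0,0],[-0.3,0,0,0,0,0,0],[-0.6,0,0,0,0,0,0],[-0.5,0,-0.5,0,0,0,0],[0,0,-1,0,0,0,0],[0,0,-1,0,0,0,0],[0,0,-1,0,0,0,0],[0,0,-0.6,0,0,0,0]]]'
python3 -c "
from h import *
to(GC,GT,185)"
```

```text
time_s: 10.6
eef_pos: [606.1, 116.9, 188.1]
ee_rot: [0.001, 0.633, 0.774, 0.001]
force: [-0.4, 0.3, -0.2]
grip_width: 0.001
grip_force: 0.0
pos [606.113 116.921 188.064] units now [-11.8    -7.583   0.101] after turn [-10.385  -9.429   0.123] turn [ 0.026  0.006 -1.189] F [-0.417  0.256 -0.199] j [ 0.001  0.548  1.264  0.     1.326 -0.198] t 10.6
```

```bash
for i in 1 2; do python3 -m crank '[[[-0.74,-0.47,0,0,0,0,40],[-0.74,-0.47,0,0,0,0,40],[-0.74,-0.47,0,0,0,0,40],[-0.74,-0.47,0,0,0,0,40],[-0.74,-0.47,0,0,0,0,40],[-0.74,-0.47,0,0,0,0,40],[-0.74,-0.47,0,0,0,0,40],[-0.74,-0.47,0,0,0,0,40]]]'; done
python3 -m crank '[[[0,0,0,0,0,-0.6,40],[0,0,0,0,0,-0.6,40],[0,0,0,0,0,0,40],[0,0,0,0,0,0,40],[0,0,0,0,0,0,40],[0,0,0,0,0,0,40],[0,0,0,0,0,0,40],[0,0,0,0,0,0,40]]]'
python3 - <<'E'
from h import *
to(GC,GT,24)
for n in("scene","top"): cv2.imwrite(f"pics/{n}2.png",capture(n))
t=cv2.imread("pics/top2.png");s=cv2.imread("pics/scene2.png");c=np.zeros((600,800,3),np.uint8)
a=cv2.resize(t[188:293,65:295],None,fx=3.4,fy=3.4,interpolation=2);c[:a.shape[0],:a.shape[1]]=a
b=cv2.resize(s[180:310,180:300],None,fx=1.8,fy=1.8);c[360:360+b.shape[0],:b.shape[1]]=b
b=cv2.resize(t[200:330,300:440],None,fx=1.8,fy=1.8);c[360:360+b.shape[0],300:300+b.shape[1]]=b
cv2.imwrite("pics/v2.png",c)
E
```

```text
time_s: 11.4
eef_pos: [542.2, -47.5, 185.9]
ee_rot: [0.001, 0.633, 0.774, 0.0]
force: [-0.0, 0.3, 0.0]
grip_width: 0.466
grip_force: 0.0
time_s: 12.2
eef_pos: [479.1, -211.1, 185.9]
ee_rot: [0.001, 0.633, 0.774, 0.0]
force: [1.0, -0.2, -0.1]
grip_width: 0.463
grip_force: 0.0
time_s: 13.0
eef_pos: [479.6, -209.5, 184.8]
ee_rot: [-0.0, 0.566, 0.824, -0.0]
force: [0.1, 0.1, 0.3]
grip_width: 0.471
grip_force: 0.0
pos [ 479.642 -209.531  184.794] units now [ 0.01  -0.045  6.432] after turn [ 0.01  -0.045  6.432] turn [-0.    -0.     0.014] F [0.13  0.098 0.284] j [-0.636  0.35   1.572 -0.     1.219 -1.003] t 13.0
```

View pics/v2.png

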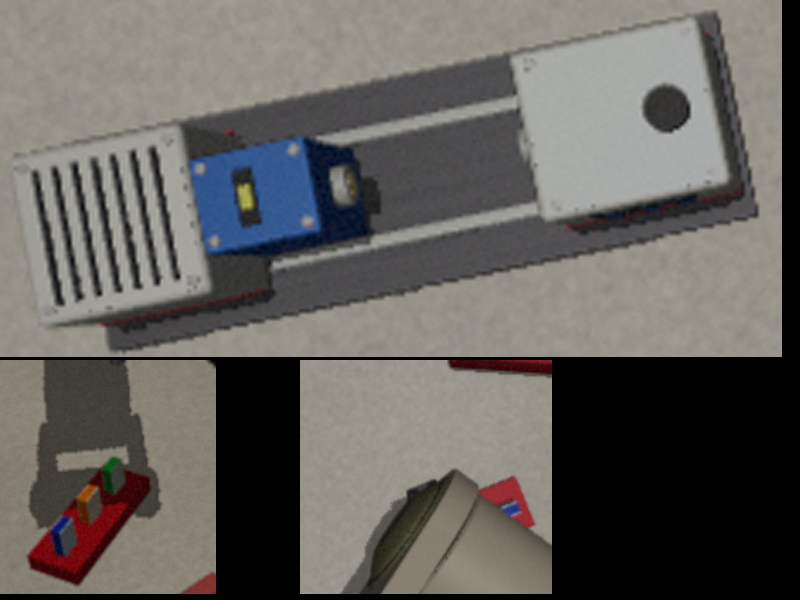

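The module is flush with the lamp, with no gap visible in the top view. The rack and its cells are undisturbed. Descending over the green cell.

```bash
python3 -m crank '[[[0.01,-0.045,0.8,0,0,0.01,40],[0,0,0.8,0,0,0,40],[0,0,0.8,0,0,0,40],[0,0,0.8,0,0,0,40],[0,0,0.8,0,0,0,40],[0,0,0.8,0,0,0,40],[0,0,0.5,0,0,0,40],[0,0,0.2,0,0,0,40]]]'
python3 - <<'E'
from h import *
to(GC,GT,25)
for n in("scene","top"): cv2.imwrite(f"pics/{n}3.png",capture(n))
s=cv2.imread("pics/scene3.png");cv2.imwrite("pics/v3.png",cv2.resize(s[170:310,180:300],None,fx=4,fy=4,interpolation=2))
E
```

```text
time_s: 13.9
eef_pos: [478.2, -209.5, 46.3]
ee_rot: [-0.001, 0.567, 0.824, 0.0]
force: [-0.5, 0.2, 0.6]
grip_width: 0.469
grip_force: 0.0
pos [ 478.155 -209.524   46.331] units now [-0.013  0.011  0.853] after turn [-0.011  0.01   0.853] turn [-0.006 -0.009  0.005] F [-0.48   0.156  0.606] j [-0.638  0.532  1.711 -0.     0.9   -1.003] t 13.9
```

View pics/v3.png

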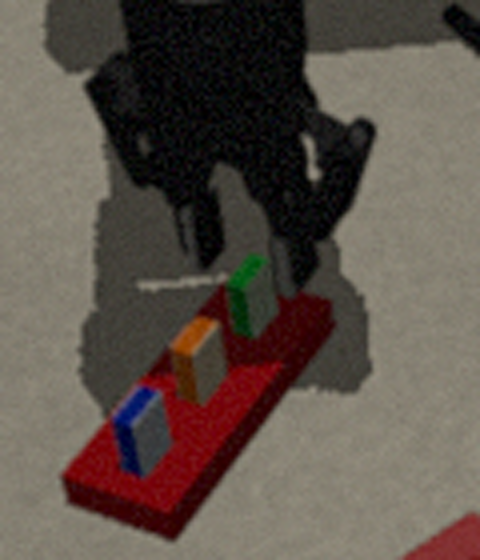

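The fingers straddle the green cell evenly (tips at crop (207,262) and (300,288), cell top at (250,268)), and the neighbours are clear. Descend and close.

```bash
python3 -m crank '[[[-0.01,0.01,0.25,0,0,0,40],[0,0,0.25,0,0,0,40],[0,0,0.2,0,0,0,40],[0,0,0.1,0,0,0,40],[0,0,0.05,0,0,0,40],[0,0,0,0,0,0,40],[0,0,0,0,0,0,40],[0,0,0,0,0,0,40]]]'
python3 -m crank '[[[0,0,0,0,0,0,34],[0,0,0,0,0,0,28],[0,0,0,0,0,0,22],[0,0,0,0,0,0,18],[0,0,0,0,0,0,16],[0,0,0,0,0,0,14],[0,0,0,0,0,0,12],[0,0,0,0,0,0,8]]]' 30
python3 -m crank '[[[0,0,0,0,0,0,5],[0,0,0,0,0,0,5],[0,0,0,0,0,0,5],[0,0,0,0,0,0,5],[0,0,0,0,0,0,5],[0,0,0,0,0,0,5],[0,0,0,0,0,0,5],[0,0,0,0,0,0,5]]]' 30
python3 -c "
from h import *
to(GC,GT,25);print(sense()['wrist_torque'])"
```

```text
time_s: 14.8
eef_pos: [478.9, -210.0, 26.3]
ee_rot: [0.0, 0.567, 0.824, -0.0]
force: [0.0, 0.4, 0.4]
grip_width: 0.465
grip_force: 0.0
time_s: 15.6
eef_pos: [478.7, -209.9, 26.1]
ee_rot: [-0.0, 0.567, 0.824, -0.0]
force: [-0.2, 0.4, 1.3]
grip_width: 0.143
grip_force: 29.8
time_s: 16.4
eef_pos: [478.8, -209.9, 26.1]
ee_rot: [-0.0, 0.567, 0.824, -0.0]
force: [-3.1, -0.1, 5.5]
grip_width: 0.138
grip_force: 30.1
pos [ 478.78  -209.915   26.099] units now [ 0.012 -0.007  0.044] after turn [ 0.012 -0.007  0.044] turn [-0.001 -0.     0.005] F [-3.134 -0.147  5.476] j [-0.637  0.566  1.721 -0.     0.855 -1.003] t 16.4
[0.064 0.442 0.   ]
```

```bash
python3 -m crank '[[[0,0,-0.1,0,0,0,5],[0,0,-0.2,0,0,0,5],[0,0,-0.3,0,0,0,5],[0,0,-0.3,0,0,0,5],[0,0,-0.5,0,0,0,5],[0,0,-0.7,0,0,0,5],[0,0,-0.8,0,0,0,5],[0,0,-0.8,0,0,0,5]]]'
python3 -m crank '[[[0,0,-0.8,0,0,0,5],[0,0,-0.8,0,0,0,5],[0,0,-0.8,0,0,0,5],[0,0,-0.3,0,0,0,5],[0,0,0,0,0,0.4,5],[0,0,0,0,0,0.4,5],[0,0,0,0,0,0.4,5],[0,0,0,0,0,0,5]]]'
python3 - <<'E'
from h import *
to(ph(0,-25),PT,186)
for n in("scene","top"): cv2.imwrite(f"pics/{n}4.png",capture(n))
s=cv2.imread("pics/scene4.png");cv2.imwrite("pics/v4.png",cv2.resize(s[110:310,160:310],None,fx=3,fy=3,interpolation=2))
E
```

```text
time_s: 17.2
eef_pos: [478.8, -209.9, 120.2]
ee_rot: [0.0, 0.567, 0.824, 0.0]
force: [0.5, -0.7, 0.6]
grip_width: 0.141
grip_force: 29.6
time_s: 18.0
eef_pos: [478.6, -209.8, 186.0]
ee_rot: [-0.0, 0.634, 0.773, -0.0]
force: [-0.2, 1.0, 0.2]
grip_width: 0.138
grip_force: 29.6
pos [ 478.65  -209.766  185.993] units now [11.427  7.464  0.001] after turn [11.46   7.414 -0.   ] turn [-0.002 -0.002  0.031] F [-0.157  0.99   0.174] j [-0.637  0.347  1.573  0.     1.222 -0.835] t 18.0
```

View pics/v4.png

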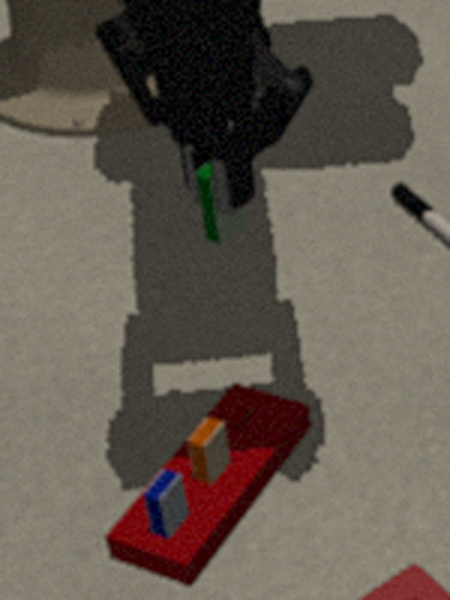

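The cell hangs from the fingers (window green at crop (207,205), bottom at (213,240)) and the other cells are still in place. Check how it sits in the hand, then carry it.

```bash
cat >> h.py <<'E'
def proj(n,P):
    m=camera_model(n);T=np.linalg.inv(np.array(m["world_from_camera"]));c=T[:3,:3]@P+T[:3,3];return np.array([m["cx"]-m["fx"]*c[0]/c[2],m["cy"]+m["fy"]*c[1]/c[2]])
def tool(p,dz=0):
    s=sense();q=s["ee_rot"];return s["eef_pos"]+Ro.from_quat([q[1],q[2],q[3],q[0]]).apply(p)
E
python3 - <<'E'
from h import *
s=cv2.imread("pics/scene4.png");g=blob(s,(215,155,40,50),(40,80,25),(85,255,255));print("green bbox",cv2.boundingRect(g),cv2.fitLine(g,2,0,.01,.01).ravel())
for e in(-11.25,11.25):
  for yy in(-6.25,6.25):
    print(e,yy,"bottom",proj("scene",tool([e,yy,20.1])),"tcp z",proj("scene",tool([e,yy,0])),"top",proj("scene",tool([e,yy,-24.9])))
E
python3 -m crank '[[[0.72,0.464,0,0,0,0.03,5],[0.72,0.464,0,0,0,0,5],[0.72,0.464,0,0,0,0,5],[0.72,0.464,0,0,0,0,5],[0.72,0.464,0,0,0,0,5],[0.72,0.464,0,0,0,0,5],[0.72,0.464,0,0,0,0,5],[0.72,0.464,0,0,0,0,5]]]'
python3 -m crank '[[[0.72,0.464,0,0,0,0,5],[0.72,0.464,0,0,0,0,5],[0.72,0.464,0,0,0,0,5],[0.72,0.464,0,0,0,0,5],[0.72,0.464,0,0,0,0,5],[0.72,0.464,0,0,0,0,5],[0.72,0.464,0,0,0,0,5],[0.6,0.464,0,0,0,0,5]]]'
python3 -c "
from h import *
to(ph(0,-25),PT,57.6)"
```

```text
green bbox (225, 163, 8, 28) [  0.096   0.995 228.719 177.312]
-11.25 -6.25 bottom [227.663 189.247] tcp z [226.12  179.434] top [224.13  166.776]
-11.25 6.25 bottom [233.304 191.622] tcp z [231.854 181.788] top [229.982 169.1  ]
11.25 -6.25 bottom [236.293 182.882] tcp z [234.931 173.14 ] top [233.177 160.582]
11.25 6.25 bottom [241.885 185.174] tcp z [240.614 175.41 ] top [238.976 162.821]
time_s: 18.9
eef_pos: [542.2, -49.8, 186.0]
ee_rot: [-0.0, 0.635, 0.773, -0.0]
force: [-0.3, 0.2, -0.6]
grip_width: 0.138
grip_force: 29.6
time_s: 19.7
eef_pos: [606.1, 106.6, 185.9]
ee_rot: [-0.0, 0.635, 0.773, -0.0]
force: [0.3, -0.0, 0.2]
grip_width: 0.141
grip_force: 29.6
pos [606.125 106.607 185.915] units now [ 0.018 -0.016  5.133] after turn [ 0.018 -0.018  5.133] turn [-0.003 -0.001  0.017] F [ 0.326 -0.005  0.211] j [-0.016  0.547  1.27   0.     1.325 -0.211] t 19.7
```

```bash
python3 - <<'E'
from m import *
t2=cv2.imread("pics/top2.png")
th,t,R,r=fit([(25,90),(25,30),(-25,30),(-25,90)],[plane("top",T(p),99)[:2] for p in[(192,160),(300,137),(320,237),(208,254)]]);print("mod",th,t,r.T)
def big(mask,lab):
    c=max(cv2.findContours(mask,0,2)[0],key=cv2.contourArea).reshape(-1,2);return cv2.minAreaRect(c)
h=cv2.cvtColor(t2,cv2.COLOR_BGR2HSV)
D=h[185:265,205:295];m=cv2.inRange(D,(0,0,150),(180,60,255));r=big(cv2.morphologyEx(m,cv2.MORPH_CLOSE,np.ones((9,9))),0)
c=np.array(r[0])+[205,185];w=plane("top",c,99);print("detector",r,w[:2])
# photometer origin implied: detector centre local (0,-130)
n,cs=np.sin(.193),np.cos(.193);print("origin from det",w[:2]-[n*130,-cs*130])
E
```

```text
== photometer
top 0.19279662563702313 [600.516 131.842] lp [605.306 107.305] 
 [[-0.298 -1.723  0.999  1.294 -1.261 -0.703 -0.319  1.145 -1.272  1.371
   0.766]
 [-3.909  0.791  2.229 -2.842 -0.971  1.827  1.316 -0.86   1.397  1.672
  -0.651]]
scene 0.19747062460591594 [601.936 129.718] lp [606.841 105.204] 
 [[ -2.806   1.676   7.826  -2.583  -0.228   2.178   3.163  -3.911  -3.089
   -2.226]
 [  4.064   4.953  -3.731   0.193   5.821  -2.837 -10.629   0.414   1.168
    0.583]]
(45, 180, 99) [609.644 315.65   92.956] 1.8291309363071664
(45, 90, 99) [624.845 228.915  98.677] 2.2920860948935426
(-45, 90, 99) [540.33  213.752  99.608] 0.5928417960755867
(-45, 180, 99) [522.981 297.84   97.136] 0.33566090537730187
(45, -80, 99) [658.79   61.068  98.401] 0.10375304796230532
(45, -180, 99) [678.585 -34.265  99.206] 0.38700455414249035
(-45, -180, 99) [592.105 -50.581  97.328] 4.1035253301109496
(-45, -80, 99) [574.144  46.269  91.523] 2.8923238700329454
(60, -185, 14) [693.461 -37.021  12.469] 0.9509210264304103
== module
top 0.1815497626686199 [593.437 164.603] [[-0.158 -0.413 -0.679  1.25
[... 463 characters left out ...]
1 -254.585] [ 512.762 -299.428]
0.3567220856617447 [ 497.145 -254.709] [[ 1.328 -2.065  0.737]
 [-3.456  3.286  0.17 ]] slot [ 480.383 -209.73 ]
(array([ 495.745, -176.392,   16.195]), np.float64(0.5114927665614537)) (array([ 547.798, -311.88 ,   21.28 ]), np.float64(0.9885127392838894)) (array([ 495.939, -333.404,   18.604]), np.float64(0.8438075809409962))
green top [ 477.385 -210.658   51.   ] (array([ 478.48 , -209.359,   51.038]), np.float64(3.359924384932505)) [ 479.726 -208.2     51.   ]
mod 0.17614013341430299 [597.791 132.245] [[ 0.004  0.576 -1.628  1.047]
 [-1.869  2.504  0.916 -1.551]]
detector ((44.5, 39.5), (79.0, 89.0), 90.0) [621.574   0.827]
origin from det [596.64  128.413]
```

```bash
python3 -m crank '[[[0.04,-0.03,0.6,0,0,0.02,5],[0,0,0.6,0,0,0,5],[0,0,0.6,0,0,0,5],[0,0,0.6,0,0,0,5],[0,0,0.5,0,0,0,5],[0,0,0.4,0,0,0,5],[0,0,0.3,0,0,0,5],[0,0,0.3,0,0,0,5]]]'
python3 -m crank '[[[0,0,0.3,0,0,0,5],[0,0,0.3,0,0,0,5],[0,0,0.2,0,0,0,5],[0,0,0.2,0,0,0,5],[0,0,0.15,0,0,0,5],[0,0,0.08,0,0,0,5],[0,0,0,0,0,0,5],[0,0,0,0,0,0,5]]]'
python3 - <<'E'
from h import *
to([605.1,107.5],PT,57.6)
for n in("scene","top"): cv2.imwrite(f"pics/{n}5.png",capture(n))
s=cv2.imread("pics/scene5.png");cv2.imwrite("pics/v5.png",cv2.resize(s[130:250,330:450],None,fx=5,fy=5,interpolation=2))
print([proj("scene",tool([e,0,-2.4])) for e in(-11.25,0,11.25)],"bottom",[proj("scene",tool([e,f,20.1])) for e in(-11.25,11.25) for f in(-6.25,6.25)])
E
```

```text
time_s: 20.5
eef_pos: [605.2, 106.4, 88.3]
ee_rot: [0.0, 0.636, 0.771, 0.0]
force: [0.1, -0.0, -0.3]
grip_width: 0.141
grip_force: 29.6
time_s: 21.3
eef_pos: [605.2, 106.4, 58.0]
ee_rot: [0.0, 0.636, 0.771, 0.0]
force: [-0.6, 0.6, -0.6]
grip_width: 0.139
grip_force: 29.6
pos [605.197 106.375  58.002] units now [0.045 0.005 0.016] after turn [0.045 0.005 0.016] turn [ 0.003  0.001 -0.015] F [-0.613  0.593 -0.616] j [-0.016  0.68   1.404 -0.     1.057 -0.207] t 21.3
[array([394.756, 193.227]), array([397.084, 190.599]), array([399.378, 188.011])] bottom [array([390.824, 200.809]), array([396.127, 202.782]), array([395.419, 195.577]), array([400.668, 197.494])]
```

View pics/v5.png

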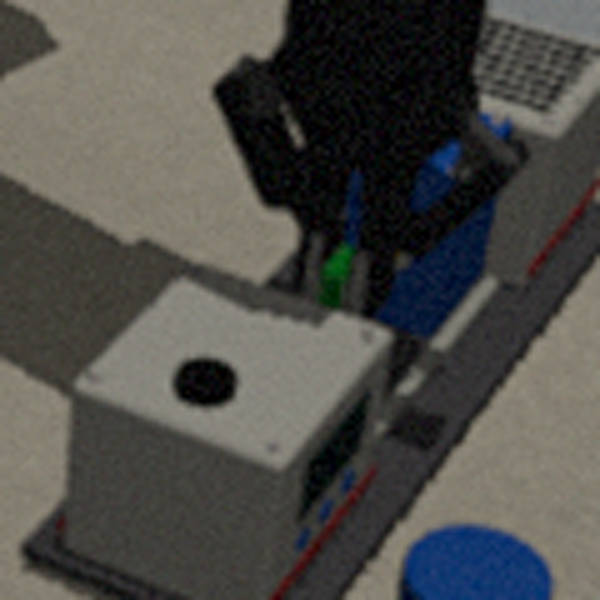

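The cell is held between the tubes (green at crop (338,275)), and the module is still against the lamp. Trim by 1 mm, settle and hand in.

```bash
python3 -m crank '[[[0.02,0,0.01,0,0,0,5],[0.02,0,0.01,0,0,-0.01,5],[0,0,0,0,0,0,5],[0,0,0,0,0,0,5],[0,0,0,0,0,0,5],[0,0,0,0,0,0,5],[0,0,0,0,0,0,5],[0,0,0,0,0,0,5]]]'
python3 -m crank '[[[0,0,0,0,0,0,5],[0,0,0,0,0,0,5],[0,0,0,0,0,0,5],[0,0,0,0,0,0,5],[0,0,0,0,0,0,5],[0,0,0,0,0,0,5],[0,0,0,0,0,0,5],[0,0,0,0,0,0,5]]]'
python3 -c "
from h import *
to([605.1,107.5],PT,57.6);print(finish_job())"
```

```text
time_s: 22.2
eef_pos: [604.9, 107.3, 57.3]
ee_rot: [-0.0, 0.636, 0.772, -0.0]
force: [-0.3, -0.4, -0.5]
grip_width: 0.141
grip_force: 29.6
time_s: 23.0
eef_pos: [604.9, 107.4, 57.3]
ee_rot: [0.0, 0.636, 0.772, 0.0]
force: [1.0, -0.3, 0.3]
grip_width: 0.138
grip_force: 29.6
pos [604.897 107.352  57.308] units now [ 0.004  0.009 -0.012] after turn [ 0.004  0.009 -0.012] turn [ 0.     0.    -0.005] F [ 0.956 -0.333  0.292] j [-0.015  0.681  1.404 -0.     1.056 -0.207] t 23.0
the job is handed in; nothing more can be done
None
```

Job handed in at 23.0 s: the filter module is flush against the lamp housing, and the green cell is held upright and still by its frosted faces, its middle within about 2 mm of the light-path point by my measurements.

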